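Click the handle onto the glass lifter and set it on the pane

TASK

Slide the square tube handle, flared end down, onto the square stub of the glass lifter's suction pad while the pad sits in its tray, with the hole on the button's side, until it is fully home and the spring button pops out through the hole. Then lift the whole lifter by its handle and set it down gently and upright on the middle of the glass pane lying on the bench, and let go. Do not disturb the other things lying about.

Things in the scene. Friction and masses are not known exactly. Their poses are not given: they have to be found in the camera images.
- handle: Loose upright square aluminium tube, 32 mm outside, 26 mm bore, 172 mm tall, 0.22 kg; open foot flared to 42 mm over its lowest 13 mm, black cap on top. From 105 mm above the foot up it wears a 36 mm square black rubber sleeve: grip there. Starts on the wooden rest. Origin: centre of the foot; z up the tube; x out of the face with the hole.
- hole (a point): Centre of the 12 mm square hole in the handle's +x wall (3 mm thick), 30 mm above the foot. The other three walls are plain.
- head: Loose lifter head, 0.35 kg: round black rubber pad 90 x 14 mm, aluminium hub 60 mm wide (top at 22 mm), square aluminium stub 24 mm wide from 22 to 72 mm, round nose 19 mm wide to 77 mm. Origin: centre of the pad's underside; z up; x to the stub face with the button. Home: handle's foot on the hub, 22 mm above this origin, x axes alike. Starts flat in the tray.
- button (a joint): Spring pin, 9 mm wide, in the stub's +x face, axis 52 mm above the pad's underside, 4.5 mm proud. 0 = out, 0.0045 m = flush. The tube's flare presses it in as the tube is pushed down (5 to 10 N); it pops out in the hole, and then the lifted handle takes the head along, with about 2 mm of up-and-down play. Under a plain wall it stays pressed and does not lock.
- button_tip (a point): Centre of the button's outer end.
- rest: Fixed pale wooden block 100 x 100 x 18 mm on which the handle stands, over an upright dowel 16 mm thick that rises 30 mm inside the tube (lift the handle straight up 35 mm or more to clear it). Origin: centre of its underside.
- nest: Fixed square plywood tray 112 x 112 mm, 18 mm high, floor 8 mm thick, walls 8 mm thick, in which the pad lies with 3 mm play. Origin: centre of its underside.
- pane: Fixed flat glass pane 300 x 240 x 8 mm (long side along its x) lying on a 4 mm grey felt mat 320 x 260 mm. Origin: centre under the mat, on the bench.
- pane_mid (a point): The middle of the pane, on the glass's top, 12 mm above the bench.
- cork: Bystander: cork block 35 x 35 x 14 mm lying on a corner of the pane. Leave it.
- cutter: Bystander: hand glass cutter 150 mm long, 12 mm thick, lying on the bench along its x.
- pliers: Bystander: pliers with rubber grips, about 170 mm long, 16 mm high, lying along its x.
- bottle: Bystander: white plastic bottle 56 mm wide, 120 mm tall, standing.
- jar: Bystander: amber glass jar 64 mm wide, 75 mm tall, standing.
- tape: Bystander: grey tape measure case 70 x 36 x 66 mm, standing.
- rule: Bystander: aluminium straightedge 500 x 40 mm, 14 mm high, lying along its x.
Things that resemble listed ones, but are neither listed nor needed, are in the scene too. Leave any yellow look-alike of the handle alone. Of the things that look like the nest, the smaller one is meant.

How it is judged:
By the outcome, as a careful person would: the job done as asked, in the order asked, and still so for the second after the job is handed in, with the robot touching nothing.
It also fails if it takes over 48 s, if anything falls off the work surface, if the arm or the gripper's body presses on something with over 40 N, if the wrist force passes 120 N, or if a joint passes its speed limit or range.

ROBOT

A 6-joint arm with a two-finger parallel gripper is mounted at the origin on the work surface. World frame = base frame: x ahead of the robot, y to its left, z up, the work surface at z = 0. Lengths are in m, angles in rad, forces in N, time in s.
With the tool pointing down it reaches from about 0.275 to 0.725 m from the base axis. Payload 5.6 kg.
Tool frame: the origin (TCP) lies midway between the tips of the shut fingers; the grasp point (between the pads) lies 19 mm behind it; z points along the fingers, y is the direction in which the jaws open and shut (so a half turn about z gives the same grasp; the last joint's range is limited). The gripper opens to 85 mm and grips with 20 to 120 N. Pads are 22 mm wide; open, the fingers measure 114 mm over their backs; the gripper's body (76 mm by 85 mm) begins 54 mm behind the grasp point. The pads swing forward as they close: fully open they stand 13 mm farther back than shut.
Start: joints at [-0.868, 0.255, 0.108, 0, -1.424, -0.285], TCP at [0.223, -0.503, 0.231] pointing down, gripper open.
Joint ranges: [-2.95, 2.95], [-1.21, 1.97], [-1.09, 1.5], [-2.87, 1.71], [-2.94, -0.07], [-3.05, 3.05]. Speed limits (rad/s): [2.57, 2.57, 3.14, 3.14, 3.14, 3.14].

INTERFACE

Orientations are given as a 3x3 rotation matrix whose columns are the frame's x, y, z axes.
In Python, from plant import bot gives the robot as it stands. The module is installed in compiled form; this text tells all that it offers.
- The arm moves only by the shell command python3 -m creep 'ROWS' [OPENING] [FORCE]. ROWS is JSON, a list of rows, each a list of 6 numbers: the shift along the tool's x, y, z in m, then the turn, a rotation vector about the tool's x, y, z in degrees. In form: [[x, y, z, wx, wy, wz], ...]. A call has 1 to 20 rows; each row is the pose to reach, as a shift and turn from the pose commanded when the call began, along the tool's axes at that moment; what a row does not reach only later rows make up. A row lasts 1/12 s, in which the tool goes at most 41.7 mm and 7.16 degrees, less where a joint would pass 70% of its speed; a pose out of reach is approached as far as the arm can. A call with a gripper value outside its range is refused whole. OPENING is the closure, from 0 (fully open) to 1 (shut), set as the call begins (- or left out, the last holds). The fingers move at their own pace and stop on an object; FORCE is the grip in N (left out, the last holds). Time passes only in rows, so rows that repeat a pose let the fingers close. It gives the time, the measured TCP pose, the force and the opening at its end, in the units of the state.
- bot.get_state(): the state, without advancing time (a new reading comes with each control period).
- bot.capture(name): name is "scene" or "top" or "wrist"; returns the picture (420x560x3 uint8, red, green, blue); there is no depth.
- bot.camera_model(name): a dict with "fx", "fy", "cx", "cy" (pixels), "k1" (the pictures are not rectified: a ray, as slopes to the right and down, at radius r is drawn at 1 + k1 r^2 times it, then the intrinsics apply), "world_to_cam" (4x4, takes a point from world to camera coordinates). Camera axes: x right, y down, z forward; pixel columns grow to the right and rows downward; lengths in m; the calibration is good to about 2 mm. A picture is of the moment at which its call begins: read the wrist's pose just before it. camera_model takes no time and is no camera call; for the wrist camera it gives the pose at the moment of the call.
- bot.close_job(): hands the job in, once; it reports no verdict.
Trained networks look in the newest picture that a camera, given by its name, has taken for a name from the list of things; names that differ only in an ending like _2 or _b are one class to them, and where a whole thing is asked for, a point or a joint stands for the part that bears it (a point fixed in the world has none). Each returns a list of dicts, best first, with "score" (0 to 1); they miss things now and then, are a little off and sometimes report something else, mostly with a low value. They report only what shows in the picture. A call takes as long as a camera call. They do not tell look-alikes from the thing itself.
- bot.find_in(camera, thing): "box" ([left, top, right, bottom] in pixels, round what is visible of it).
The state is a dict: "t": time; "joint_pos": joint angles; "qvel": joint speeds; "joint_efforts": joint torques, N m; "tool_pos": TCP position; "orientation": TCP orientation; "wrist_force": force on the tool from outside, world axes, zero at the start; "wrist_torque": the same for the moment, N m; "finger_gap": finger opening in m.
Only numpy, scipy, OpenCV 4.12 (cv2) and the standard library are available. Lean on these libraries where they do the work, as an engineer would, in place of code of your own. Each camera call takes 0.05 s, during which the arm holds its last target. There are 200 camera calls.

## Working session

There is one attempt and no reset: what is moved stays moved. The work goes in short steps, Python scripts to look and compute and a shell command to move; the robot and the scene stay as the last step left them, time stands still between calls to the robot, and variables do not carry over. Pictures are saved under pics/ and viewed, about 8 in all and at most 12, crops included, and the job is handed in when it is done.

```bash
mkdir -p pics; cat > h.py <<'E'
import numpy as np, cv2
from plant import bot
def snap(n,f=None):
    im=bot.capture(n)
    if f: cv2.imwrite(f'pics/{f}.png',im[:,:,::-1])
    return im
def ray(n,u,v,M=None):
    m=M or bot.camera_model(n)
    K=np.array([[m['fx'],0,m['cx']],[0,m['fy'],m['cy']],[0,0,1.]])
    p=cv2.undistortPoints(np.array([[[u,v]]],float),K,np.array([m['k1'],0,0,0.]))[0,0]
    T=np.array(m['world_to_cam']);R=T[:3,:3]
    return -R.T@T[:3,3], R.T@np.array([p[0],p[1],1])
def at(n,u,v,z,M=None):
    o,d=ray(n,u,v,M); return o+d*(z-o[2])/d[2]
def proj(n,P,M=None):
    m=M or bot.camera_model(n);T=np.array(m['world_to_cam'])
    c=np.atleast_2d(P)@T[:3,:3].T+T[:3,3];s=c[:,:2]/c[:,2:]
    s=s*(1+m['k1']*(s**2).sum(1,keepdims=True))
    return s*[m['fx'],m['fy']]+[m['cx'],m['cy']]
E
python3 - <<'E'
from h import *
np.set_printoptions(precision=3,suppress=True)
snap('scene','s0');snap('top','t0')
for c in('top','scene'):
    m=bot.camera_model(c);T=np.array(m['world_to_cam']);print(c,m['fx'],m['k1'],-T[:3,:3].T@T[:3,3],T[2,:3])
    for t in('handle','head','nest','rest','pane'):
        print(c,t,[(np.round(d['box']),round(d['score'],2)) for d in bot.find_in(c,t)[:3]])
print(bot.get_state())
E
```

```text
top 536.0891316141722 -0.21338490209787275 [0.138 0.012 1.946] [ 0.194 -0.022 -0.981]
top handle [(array([231., 193., 246., 212.]), 0.58), (array([272., 156., 286., 179.]), 0.53), (array([409., 151., 422., 280.]), 0.36)]
top head [(array([158., 199., 182., 220.]), 0.89)]
top nest [(array([155., 193., 189., 222.]), 0.86), (array([108., 238., 155., 286.]), 0.8), (array([166., 151., 184., 171.]), 0.75)]
top rest [(array([228., 194., 256., 223.]), 0.74), (array([226., 193., 247., 212.]), 0.61)]
top pane [(array([307., 167., 377., 254.]), 0.71)]
scene 390.9979238538861 -0.0471465609284515 [ 1.154 -0.568  0.866] [-0.536  0.478 -0.696]
scene handle [(array([308., 152., 326., 200.]), 0.91), (array([304., 197., 322., 256.]), 0.8), (array([372., 185., 394., 222.]), 0.47)]
scene head [(array([350., 147., 374., 176.]), 0.55)]
scene nest [(array([318., 112., 371., 145.]), 0.71), (array([344., 162., 383., 182.]), 0.54)]
scene rest [(array([290., 188., 334., 209.]), 0.66)]
scene pane [(array([148., 209., 290., 331.]), 0.65), (array([369., 183., 394., 221.]), 0.55), (array([239., 175., 291., 198.]), 0.32)]
{'t': 0.6, 'joint_pos': array([-0.868,  0.255,  0.108, -0.   , -1.424, -0.285]), 'qvel': array([-0.   ,  0.001, -0.001, -0.001, -0.   , -0.001]), 'joint_efforts': array([  0.001, -38.619,  23.798,   5.366,  -0.001,  -0.   ]), 'tool_pos': array([ 0.223, -0.503,  0.231]), 'orientation': array([[-0.914, -0.406,  0.   ],
       [-0.406,  0.914,  0.   ],
       [-0.   , -0.   , -1.   ]]), 'wrist_force': array([-0.172, -0.172,  0.142]), 'wrist_torque': array([-0.038,  0.035, -0.047]), 'finger_gap': 0.08548354555685349}
```

```bash
python3 -c "
import cv2,numpy as np
a=cv2.imread('pics/s0.png');b=cv2.imread('pics/t0.png')
print(a.shape)"
```

```text
(420, 560, 3)
```

View pics/t0.png

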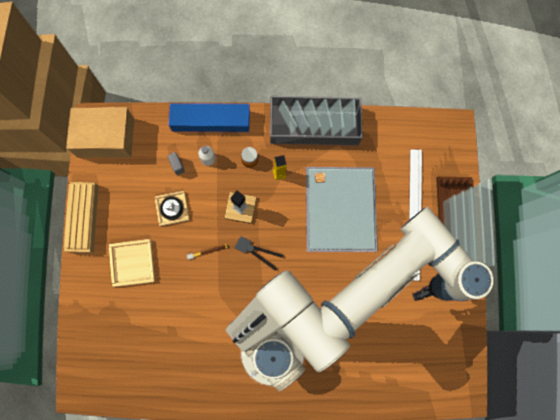

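View pics/s0.png

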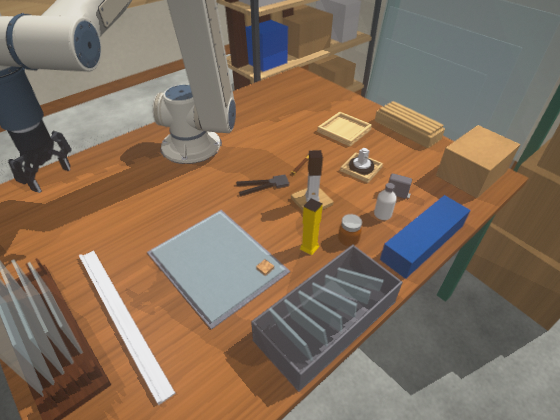

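The top view shows the handle on its rest at about (240,205), the head in its tray at (172,208), the pane at (341,210), and the yellow decoy at (280,167). Next I compute positions and crop the scene picture for the hole and button.

```bash
python3 - <<'E'
from h import *
np.set_printoptions(precision=3,suppress=True)
for n,u,v,z in [('rest',242,208.5,.018),('nest',172,208,.018),('handletop',238.5,199,.19),('noseTop',172,207,.085),('yellow',280,168,.1),('bottle',206,155,.1),('jar',249,156,.06)]:
    print(n,at('top',u,v,z))
print('pane',[at('top',u,v,.012) for u,v in [(307,169),(375,168),(376,251),(308,251)]])
for n,u,v,z in [('rest',312,198,.018),('nest',363,168,.018),('handletop',316,153,.19)]:
    print('sc',n,at('scene',u,v,z))
s=cv2.imread('pics/s0.png');t=cv2.imread('pics/t0.png')
a=cv2.resize(s[140:215,285:395],None,fx=7,fy=7,interpolation=cv2.INTER_CUBIC)[:525,:770]
cv2.imwrite('pics/c0.png',a)
m=bot.camera_model('wrist');T=np.array(m['world_to_cam']);s=bot.get_state();R=s['orientation']
print('cam in tool',R.T@(-T[:3,:3].T@T[:3,3]-s['tool_pos']),'\n',R.T@T[:3,:3].T,m['fx'])
E
```

```text
rest [0.522 0.114 0.018]
nest [0.52  0.373 0.018]
handletop [0.52  0.117 0.19 ]
noseTop [0.511 0.36  0.085]
yellow [ 0.655 -0.023  0.1  ]
bottle [0.7   0.244 0.1  ]
jar [0.71  0.091 0.06 ]
pane [array([ 0.677, -0.125,  0.012]), array([ 0.686, -0.384,  0.012]), array([ 0.371, -0.379,  0.012]), array([ 0.369, -0.129,  0.012])]
sc rest [0.531 0.123 0.018]
sc nest [0.538 0.368 0.018]
sc handletop [0.527 0.129 0.19 ]
cam in tool [ 0.073 -0.001 -0.141] 
 [[-0.001 -0.958 -0.287]
 [ 1.    -0.001 -0.001]
 [ 0.001 -0.287  0.958]] 304.1283118211528
```

View pics/c0.png

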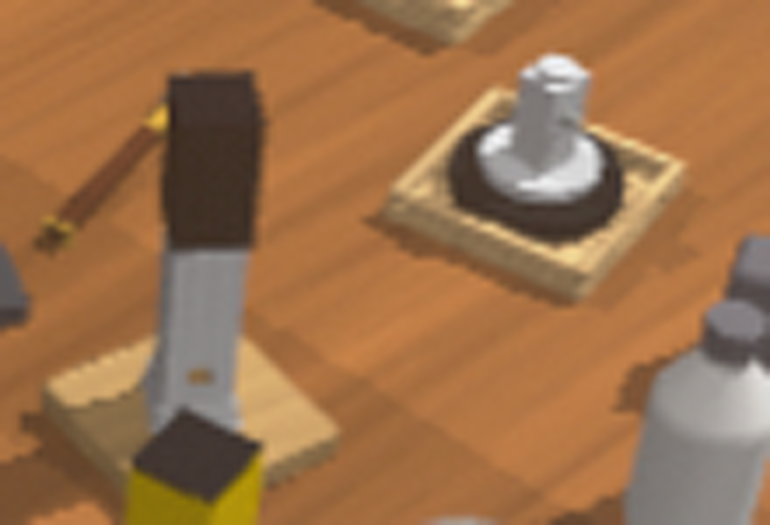

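The hole faces the scene camera (azimuth roughly −45°), and the button shows on the right side of the stub. I'll fly the wrist camera to look at the head first, then the handle.

```bash
python3 -m creep '[[0,0,-0.04,0,0,0],[0,0,-0.08,0,0,-3],[-0.622,0.668,-0.089,0,0,-21],[-0.622,0.668,-0.089,0,0,-21],[-0.622,0.668,-0.089,0,0,-21],[-0.622,0.668,-0.089,0,0,-21],[-0.622,0.668,-0.089,0,0,-21],[-0.622,0.668,-0.089,0,0,-21],[-0.622,0.668,-0.089,0,0,-21],[-0.622,0.668,-0.089,0,0,-21],[-0.622,0.668,-0.089,0,0,-21],[-0.622,0.668,-0.089,0,0,-21],[-0.622,0.668,-0.089,0,0,-21],[-0.622,0.668,-0.089,0,0,-21],[-0.622,0.668,-0.089,0,0,-21],[-0.622,0.668,-0.089,0,0,-21],[-0.622,0.668,-0.089,0,0,-21],[-0.622,0.668,-0.089,0,0,-21],[-0.622,0.668,-0.089,0,0,-21],[-0.622,0.668,-0.089,0,0,-21]]' 0; python3 -c "
from h import *
np.set_printoptions(precision=3,suppress=True)
s=bot.get_state();R=s['orientation'];print(s['joint_pos']);d=R.T@(np.array([.52,.36,.32])-s['tool_pos']);print(d,np.degrees(np.arctan2(R[1,0],R[0,0])))"
```

```text
t: 2.27
tool_pos: [0.4677, 0.2085, 0.3189]
orientation: [[-0.707, -0.707, 0.001], [-0.707, 0.707, 0.0], [-0.001, -0.0, -1.0]]
wrist_force: [1.1, -0.8, 0.6]
finger_gap: 0.0853
[ 0.726  0.169  0.218  0.    -1.619 -1.512]
[-0.144  0.07  -0.001] -135.02688523005833
```

```bash
python3 -m creep '[[-0.035,0.017,0,0,0,0],[-0.07,0.034,0,0,0,0],[-0.105,0.051,0,0,0,0],[-0.135,0.065,0,0,0,0],[-0.144,0.07,0,0,0,0],[-0.144,0.07,0,0,0,0]]'; python3 - <<'E'
from h import *
s=bot.get_state();M=bot.camera_model('wrist');im=snap('wrist')
import pickle;pickle.dump((s,M,im),open('w1.pkl','wb'))
print([(np.round(d['box']),round(d['score'],2)) for t in('head','button') for d in bot.find_in('wrist',t)[:2]])
u,v=proj('wrist',[.52,.36,.06],M)[0];print(u,v)
u,v=int(u),int(v)
x0=max(0,u-130);y0=max(0,v-100);print(x0,y0)
a=im[y0:y0+190,x0:x0+260,::-1]
cv2.imwrite('pics/w1.png',cv2.resize(a,None,fx=3,fy=3,interpolation=cv2.INTER_CUBIC))
E
```

```text
t: 2.77
tool_pos: [0.5202, 0.3603, 0.3159]
orientation: [[-0.706, -0.708, -0.003], [-0.708, 0.706, -0.002], [0.004, 0.0, -1.0]]
wrist_force: [-0.2, -0.9, -0.3]
finger_gap: 0.0854
[(array([265., 153., 322., 213.]), 0.81), (array([ 95., 193., 162., 250.]), 0.6)]
283.5156073787264 179.06473398453932
153 79
```

View pics/w1.png

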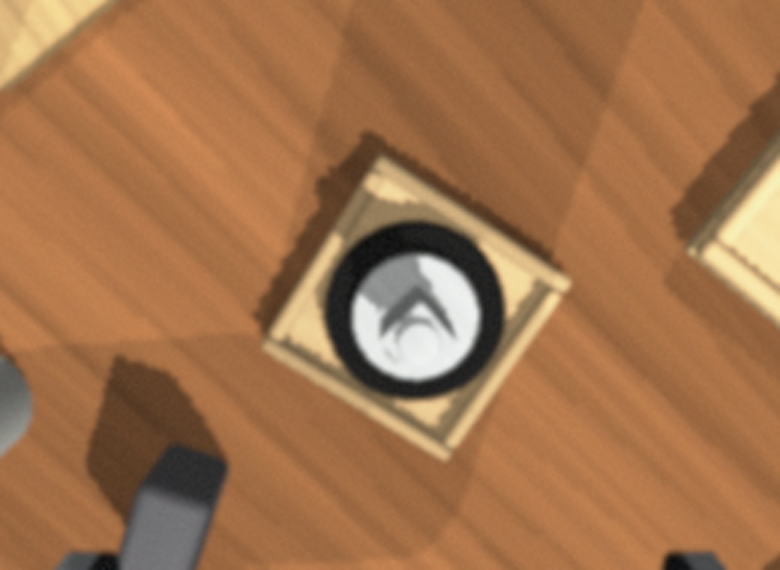

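The wrist view shows the stub nose at crop (415,340), with two shaded faces up-left and up-right. The button side (lower-left) is hidden, so I turn the wrist 90° to look from that side.

```bash
python3 -m creep '[[0,-0.01,0.01,0,0,-7],[0,-0.02,0.02,0,0,-14],[0,-0.03,0.03,0,0,-21],[0,-0.042,0.045,0,0,-28],[0,-0.042,0.045,0,0,-35],[0,-0.042,0.045,0,0,-42],[0,-0.042,0.045,0,0,-49],[0,-0.042,0.045,0,0,-56],[0,-0.042,0.045,0,0,-63],[0,-0.042,0.045,0,0,-70],[0,-0.042,0.045,0,0,-77],[0,-0.042,0.045,0,0,-84],[0,-0.042,0.045,0,0,-90],[0,-0.042,0.045,0,0,-90],[0,-0.042,0.045,0,0,-90]]'; python3 - <<'E'
from h import *
s=bot.get_state();M=bot.camera_model('wrist');im=snap('wrist')
import pickle;pickle.dump((s,M,im),open('w2.pkl','wb'))
print([(t,np.round(d['box']),round(d['score'],2)) for t in('head','button','nest') for d in bot.find_in('wrist',t)[:2]])
u,v=proj('wrist',[.52,.36,.06],M)[0];print(u,v)
u,v=int(u),int(v)
x0=max(0,u-90);y0=max(0,v-70);print(x0,y0)
a=im[y0:y0+140,x0:x0+180,::-1]
cv2.imwrite('pics/w2.png',cv2.resize(a,None,fx=4,fy=4,interpolation=cv2.INTER_CUBIC))
E
```

```text
t: 4.17
tool_pos: [0.5497, 0.327, 0.2748]
orientation: [[0.704, -0.711, 0.001], [-0.711, -0.704, 0.001], [0.0, -0.001, -1.0]]
wrist_force: [-0.0, 0.7, -0.0]
finger_gap: 0.0854
[('head', array([239., 184., 304., 247.]), 0.74), ('nest', array([246., 296., 371., 366.]), 0.97)]
280.65933054744175 220.3751235802867
190 150
```

View pics/w2.png

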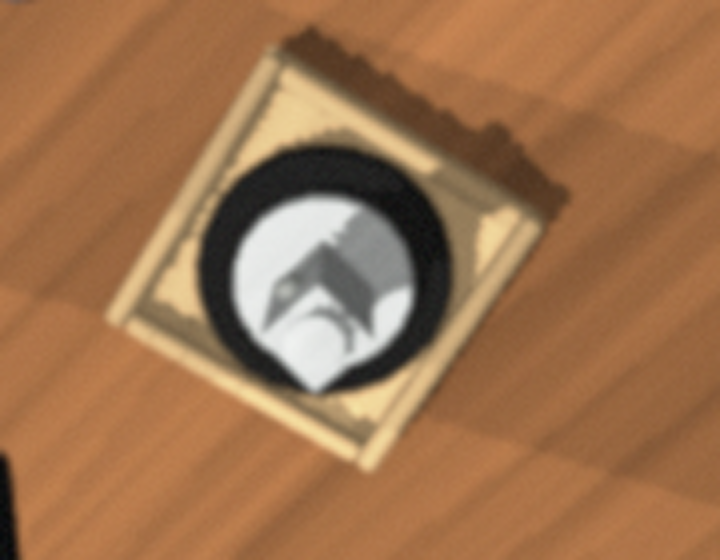

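The button shows at crop (290,290) on the upper-left stub face. I'll measure the stub top corners and the hub and pad.

```bash
python3 - <<'E'
from h import *
import pickle
np.set_printoptions(precision=4,suppress=True)
s,M,im=pickle.load(open('w2.pkl','rb'))
f=lambda x,y,z:at('wrist',190+(x-1.5)/4,150+(y-1.5)/4,z,M)
C=[f(315,288,.08),f(267,331,.08),f(315,391,.08),f(373,334,.08)]
for c in C:print(c)
print('ctr',np.mean(C,0),'base apex',f(323,243,.03),'button',f(290,290,.06),'nose',f(318,342,.085))
print('pad',f(325,270,.022), 'hub',f(323,287,.03))
for i in range(4):
    d=C[(i+1)%4]-C[i];print(np.linalg.norm(d),np.degrees(np.arctan2(d[1],d[0])))
# tray corners at .018
T=[f(278,52,.018),f(113,318,.018),f(368,468,.018),f(545,218,.018)]
print('tray',np.mean(T,0),[np.degrees(np.arctan2(*(T[(i+1)%4]-T[i])[1::-1])) for i in range(4)])
# model fit overlay
def model(x,y,yaw):
    c,s=np.cos(yaw),np.sin(yaw);R=np.array([[c,-s,0],[s,c,0],[0,0,1]])
    P=np.array([[12,12,72],[12,-12,72],[-12,-12,72],[-12,12,72],[12,-12,22],[16.5,0,52]])/1000
    return P@R.T+[x,y,.008]
from scipy.optimize import least_squares
ob=np.array([[267,331],[315,288],[373,334],[315,391],[323,243],[290,290]])
ob=(ob-1.5)/4+[190,150]
for y0 in (0,20):
    r=least_squares(lambda p:(proj('wrist',model(*p),M)-ob).ravel(),[.52,.36,np.radians(y0)],x_scale=[.01,.01,.1],loss='soft_l1')
    print(r.x[:2],np.degrees(r.x[2]),r.fun.reshape(-1,2))
E
```

```text
[0.5337 0.3663 0.08  ]
[0.5345 0.3859 0.08  ]
[0.5111 0.3898 0.08  ]
[0.5116 0.3646 0.08  ]
ctr [0.5227 0.3767 0.08  ] base apex [0.5326 0.3669 0.03  ] button [0.5347 0.3777 0.06  ] nose [0.5226 0.3763 0.085 ]
pad [0.5241 0.3752 0.022 ] hub [0.522  0.3779 0.03  ]
0.01961569708190448 87.64497943843598
0.023658525347658416 170.58392472626318
0.025176215549827328 -88.97487800347308
0.022148826609560957 4.408354472863251
tray [0.5232 0.376  0.018 ] [np.float64(101.77728360443142), np.float64(-168.3340831534504), np.float64(-78.05914053935578), np.float64(12.499812661370282)]
[0.5219 0.3775] -0.65675424531714 [[-1.7038  2.1786]
 [ 0.5288 -0.6138]
 [ 0.5078  1.5843]
 [ 0.7657  0.5035]
 [ 0.2099 -1.3586]
 [-1.9206 -2.2298]]
[0.5219 0.3775] -0.6567061133044025 [[-1.7038  2.1786]
 [ 0.5288 -0.6138]
 [ 0.5078  1.5843]
 [ 0.7657  0.5035]
 [ 0.2099 -1.3586]
 [-1.9206 -2.2298]]
```

```bash
python3 -m creep '[[0.025,0.03,-0.015,0,0,0],[0.052,0.056,-0.03,0,0,0],[0.078,0.084,-0.045,0,0,0],[0.104,0.112,-0.045,0,0,0],[0.13,0.14,-0.045,0,0,0],[0.15,0.16,-0.045,0,0,0],[0.154,0.167,-0.045,0,0,0],[0.154,0.167,-0.045,0,0,0],[0.154,0.167,-0.045,0,0,0]]'; python3 - <<'E'
from h import *
s=bot.get_state();M=bot.camera_model('wrist');im=snap('wrist')
import pickle;pickle.dump((s,M,im),open('w3.pkl','wb'))
print([(t,np.round(d['box']),round(d['score'],2)) for t in('handle','hole') for d in bot.find_in('wrist',t)[:2]])
u,v=proj('wrist',[.522,.118,.15],M)[0];print(u,v)
u,v=int(u),int(v)
x0=max(0,u-90);y0=max(0,v-70);print(x0,y0)
a=im[y0:y0+140,x0:x0+180,::-1]
cv2.imwrite('pics/w3.png',cv2.resize(a,None,fx=4,fy=4,interpolation=cv2.INTER_CUBIC))
E
```

```text
t: 5.12
tool_pos: [0.5403, 0.1007, 0.3189]
orientation: [[0.705, -0.709, 0.0], [-0.709, -0.705, 0.0], [-0.0, -0.001, -1.0]]
wrist_force: [0.6, 1.2, 0.2]
finger_gap: 0.0853
[('handle', array([251., 175., 296., 248.]), 0.82), ('handle', array([250.,   0., 311.,  73.]), 0.7), ('hole', array([250.,   1., 304.,  70.]), 0.97), ('hole', array([254., 176., 295., 247.]), 0.95)]
282.89879200375975 216.7714388521081
192 146
```

View pics/w3.png

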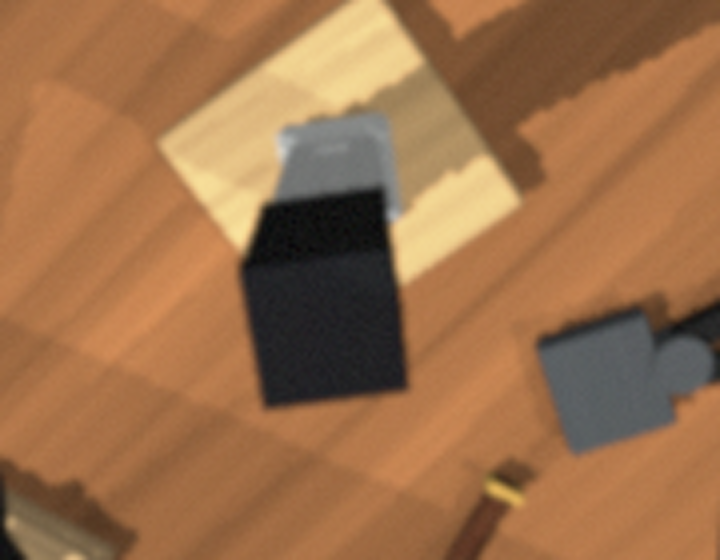

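The handle top's corners are at crop (245,266), (388,248), (408,388), (266,407). I'll compute the grasp, and refine the stub yaw from the dark faces.

```bash
python3 - <<'E'
from h import *
import pickle
np.set_printoptions(precision=4,suppress=True)
s,M,im=pickle.load(open('w3.pkl','rb'))
f=lambda x,y,z:at('wrist',192+(x-1.5)/4,146+(y-1.5)/4,z,M)
C=[f(*p,.19) for p in[(245,266),(388,248),(408,388),(266,407)]]
print('top',np.mean(C,0),[(round(np.linalg.norm(C[(i+1)%4]-C[i]),4),np.degrees(np.arctan2(*(C[(i+1)%4]-C[i])[1::-1]))) for i in range(4)])
c=np.mean(C,0);R=s['orientation'];print('shift in tool to handle ctr',R.T@(c-s['tool_pos']),'tool yaw',np.degrees(np.arctan2(R[1,0],R[0,0])))
print('flare corners z.018',f(280,125,.018),f(388,113,.018), 'rest',np.mean([f(*p,.018) for p in[(160,145),(375,-5),(522,203)]],0)if 0 else f((160+522)/2,(145+203)/2,.018))
# stub yaw: mask fit
s,M,im=pickle.load(open('w2.pkl','rb'));g=cv2.cvtColor(im,cv2.COLOR_RGB2GRAY)
x0,y0=190,150
sub=g[y0+58:y0+90,x0+62:x0+100]
print(sub[::2,::2])
obs=cv2.resize(g,None,fx=4,fy=4)[4*y0+230:4*y0+345,4*x0+255:4*x0+385]
from scipy.optimize import minimize
def score(p):
    x,y,yaw=p[0],p[1],np.radians(p[2]);c,sn=np.cos(yaw),np.sin(yaw);Rm=np.array([[c,-sn,0],[sn,c,0],[0,0,1]])
    Q=lambda P:proj('wrist',(np.array(P)/1000)@Rm.T+[x,y,.008],M)
    m=np.zeros(obs.shape,np.uint8)
    for F in([[12,12,72],[12,-12,72],[12,-12,22],[12,12,22]],[[12,-12,72],[-12,-12,72],[-12,-12,22],[12,-12,22]]):
        q=Q(F)*4+1.5-[4*x0+255,4*y0+230];cv2.fillPoly(m,[np.round(q*16).astype(np.int32)],255,shift=4)
    t=obs<115
    return -((m>0)&t).sum()/((m>0)|t).sum()
best=min(((score((x,y,w)),x,y,w) for x in np.arange(.518,.528,.001) for y in np.arange(.372,.382,.001) for w in range(-10,11,1)))
print(best)
for w in range(-10,11,2):print(w,min(score((best[1]+a,best[2]+b,w)) for a in np.arange(-.002,.0021,.001) for b in np.arange(-.002,.0021,.001)))
E
```

```text
top [0.5298 0.123  0.19  ] [(np.float64(0.0335), np.float64(-127.77015786151357)), (np.float64(0.0352), np.float64(142.90522844383622)), (np.float64(0.0345), np.float64(53.00774861519091)), (np.float64(0.0357), np.float64(-38.73673583802268))]
shift in tool to handle ctr [-0.0232 -0.0082  0.1289] tool yaw -45.15754814793574
flare corners z.018 [0.5578 0.1262 0.018 ] [0.5328 0.0951 0.018 ] rest [0.529  0.1236 0.018 ]
[[155 228 233 233 233 232 230 229 229 228 218 176 152 139 140 144 143 139
  105]
 [224 233 232 231 231 231 230 231 223 179 189 162 139 141 144 142 137 139
  134]
 [233 234 233 232 231 229 231 220 167 114 107 124 140 145 141 140 139 141
  139]
 [233 232 232 230 229 230 221 163 120 102  90  99 126 139 140 139 142 138
  142]
 [233 231 231 230 230 218 161 125 116 101  91  91 100 124 138 140 140 141
  143]
 [233 230 231 230 207 143 112 115 121 103  93  90  94  99 124 139 140 141
  140]
 [231 231 231 202 151 138 111 119 130 114  92  94  93  92 100 125 139 137
  137]
 [231 232 230 177 176 169 135 146 194 188 117  92  91  92  96 104 132 146
  172]
 [232 234 224 151 154 149 158 21
[... 247 characters left out ...]
9 224 190 143 143 163 115 126 222 232
  229]
 [151 218 190 223 229 228 235 236 233 229 225 191 141 170 183 143 222 230
  200]
 [ 81 188 226 229 231 239 238 233 230 227 226 223 168 183 225 203 220 207
  115]
 [ 34  89 181 224 231 240 237 232 229 227 227 226 176 190 229 225 202 127
   46]
 [ 33  34  64 144 221 238 235 232 229 230 230 225 197 213 223 178 107  42
   35]]
(np.float64(-0.45862001179477097), np.float64(0.523), np.float64(0.377), 8)
-10 -0.43603671099456826
-8 -0.43855693348365277
-6 -0.4399622997172479
-4 -0.44308164047527787
-2 -0.443659281894576
0 -0.4419454056132257
2 -0.4432576769025367
4 -0.44746932515337423
6 -0.45693030540328894
8 -0.45862001179477097
10 -0.45525595935912466
```

```bash
python3 -m creep '[[-0.012,-0.004,0.02,0,0,-4],[-0.023,-0.008,0.045,0,0,-7.5],[-0.023,-0.008,0.07,0,0,-7.5],[-0.023,-0.008,0.1,0,0,-7.5],[-0.023,-0.008,0.13,0,0,-7.5],[-0.023,-0.008,0.155,0,0,-7.5],[-0.023,-0.008,0.172,0,0,-7.5],[-0.023,-0.008,0.18,0,0,-7.5],[-0.023,-0.008,0.18,0,0,-7.5],[-0.023,-0.008,0.18,0,0,-7.5]]'; python3 -m creep '[[0,0,0,0,0,0],[0,0,0,0,0,0],[0,0,0,0,0,0],[0,0,0,0,0,0],[0,0,0,0,0,0],[0,0,0,0,0,0],[0,0,0,0,0,0],[0,0,0,0,0,0],[0,0,0,0,0,0]]' 1 60
python3 - <<'E'
from h import *
import pickle
s,M,im=pickle.load(open('w2.pkl','rb'));g=cv2.cvtColor(im,cv2.COLOR_RGB2GRAY).astype(np.float32)
X0,Y0=190+50,150+50;S=4
ob=cv2.resize(g[Y0:Y0+52,X0:X0+55],None,fx=S,fy=S,interpolation=cv2.INTER_CUBIC)
hub=np.minimum(abs(ob-232),abs(ob-141));hub=np.minimum(hub,abs(ob-35))
def cost(p):
    x,y,w=p[0],p[1],np.radians(p[2]);c,sn=np.cos(w),np.sin(w);Rm=np.array([[c,-sn,0],[sn,c,0],[0,0,1]])
    e=hub.copy()
    for F,v in(([[12,12,72],[12,-12,72],[12,-12,22],[12,12,22]],122),([[12,-12,72],[-12,-12,72],[-12,-12,22],[12,-12,22]],92),([[12,12,72],[12,-12,72],[-12,-12,72],[-12,12,72]],229)):
        q=(proj('wrist',(np.array(F)/1000)@Rm.T+[x,y,.008],M)-[X0,Y0])*S+1.5
        m=np.zeros(ob.shape,np.uint8);cv2.fillPoly(m,[np.round(q*16).astype(np.int32)],1,shift=4)
        e=np.where(m>0,abs(ob-v),e)
    return e.mean()
G=[(cost((x,y,w)),x,y,w) for x in np.arange(.516,.530,.001) for y in np.arange(.370,.384,.001) for w in range(-14,15,2)]
print(np.round(sorted(G)[:3],4))
for w in range(-14,15,2):print(w,round(float(min(a[0] for a in G if a[3]==w)),2),end='; ')
E
```

```text
t: 6.1
tool_pos: [0.5302, 0.1234, 0.1392]
orientation: [[0.793, -0.609, 0.001], [-0.609, -0.793, -0.0], [0.001, -0.0, -1.0]]
wrist_force: [0.4, 0.2, 1.0]
finger_gap: 0.0856
t: 6.85
tool_pos: [0.5303, 0.123, 0.1395]
orientation: [[0.793, -0.609, 0.002], [-0.609, -0.793, 0.0], [0.001, -0.001, -1.0]]
wrist_force: [0.3, 1.5, 5.9]
finger_gap: 0.0356
[[15.7387  0.522   0.377  -6.    ]
 [15.7627  0.523   0.377  -2.    ]
 [15.7671  0.523   0.377  -4.    ]]
-14 16.51; -12 16.39; -10 16.07; -8 15.81; -6 15.74; -4 15.77; -2 15.76; 0 15.83; 2 15.93; 4 16.09; 6 16.17; 8 16.43; 10 16.8; 12 17.04; 14 17.28;
```

The fingers closed on the sleeve at a 35.6 mm gap. Next: lift, carry over the head, and turn the hole to azimuth about −2°.

```bash
python3 -m creep '[[0,0,-0.015,0,0,0],[0,0,-0.035,0,0,0],[0,0,-0.06,0,0,0],[0,0,-0.085,0,0,0],[-0.014,-0.017,-0.11,0,0,-5],[-0.034,-0.041,-0.115,0,0,-10],[-0.056,-0.068,-0.115,0,0,-15],[-0.078,-0.095,-0.115,0,0,-20],[-0.1,-0.122,-0.115,0,0,-25],[-0.122,-0.149,-0.115,0,0,-30],[-0.142,-0.174,-0.115,0,0,-34],[-0.156,-0.19,-0.115,0,0,-35.5],[-0.161,-0.197,-0.115,0,0,-35.5],[-0.161,-0.197,-0.115,0,0,-35.5],[-0.161,-0.197,-0.115,0,0,-35.5]]'; python3 - <<'E'
from h import *
s=bot.get_state();M=bot.camera_model('wrist');im=snap('wrist')
import pickle;pickle.dump((s,M,im),open('w4.pkl','wb'))
im2=snap('scene')
u,v=proj('wrist',[.5225,.377,.08],M)[0];print(u,v,s['wrist_force'])
u2,v2=proj('scene',[.5225,.377,.1])[0]
u,v=int(u),int(v);x0=max(0,u-75);y0=max(0,v-75);print(x0,y0)
x2,y2=int(u2)-35,int(v2)-50;print(x2,y2)
A=cv2.resize(im[y0:y0+140,x0:x0+100,::-1],(400,560),interpolation=cv2.INTER_CUBIC)
B=cv2.resize(im2[y2:y2+98,x2:x2+70,::-1],(400,560),interpolation=cv2.INTER_CUBIC)
cv2.imwrite('pics/w4.png',np.hstack([A,B]))
E
```

```text
t: 8.1
tool_pos: [0.5218, 0.3768, 0.2524]
orientation: [[0.999, -0.036, -0.002], [-0.036, -0.999, -0.002], [-0.002, 0.002, -1.0]]
wrist_force: [-0.2, -0.1, -2.9]
finger_gap: 0.0353
281.0902646814613 191.44498503805198 [-0.22957798 -0.12720643 -2.91509739]
206 116
329 95
```

View pics/w4.png

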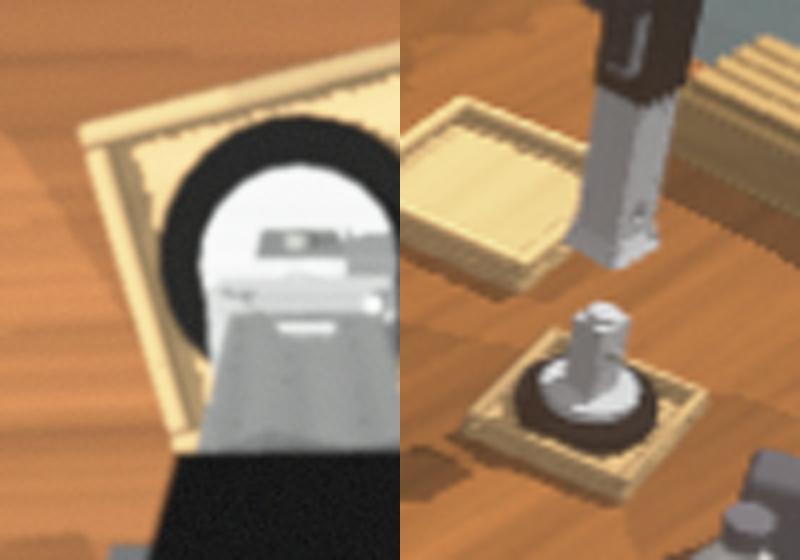

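Hole face and button face point the same way, edges parallel. I'll check the lateral offset quantitatively.

```bash
python3 - <<'E'
from h import *
import pickle
np.set_printoptions(precision=4,suppress=True)
s,M,im=pickle.load(open('w4.pkl','rb'));R=s['orientation'];p=s['tool_pos']
H=lambda q:p+R@np.array([q[0],-q[1],.1215-q[2]])
c=lambda P:(proj('wrist',P,M)[0]-[206,116])*4+1.5
print('pred hole',c(H([.016,0,.03])),'flare top edge front foot corners',c(H([.021,.021,0])),c(H([.021,-.021,0])))
print('sleeve bottom front corners',c(H([.018,.018,.105])),c(H([.018,-.018,.105])))
f=lambda x,y,z:at('wrist',206+(x-1.5)/4,116+(y-1.5)/4,z,M)
print('stub top +x edge',f(257,257,.08),f(347,257,.08),'base edge',f(262,230,.03),f(341,230,.03),'btn',f(296,241,.06),'hub ctr y',f(299,262,.03))
g=cv2.cvtColor(im,cv2.COLOR_RGB2GRAY)
cv2.imwrite('pics/w5.png',cv2.resize(im[150:270,230:350,::-1],(600,600),interpolation=cv2.INTER_CUBIC))
E
```

```text
pred hole [302.5861 321.1704] flare top edge front foot corners [207.4563 266.5643] [398.7063 266.2914]
sleeve bottom front corners [169.5027 437.5615] [431.2108 437.1957]
stub top +x edge [0.5353 0.3882 0.08  ] [0.5344 0.3647 0.08  ] base edge [0.534  0.3887 0.03  ] [0.5331 0.3649 0.03  ] btn [0.5356 0.3782 0.06  ] hub ctr y [0.5238 0.378  0.03  ]
```

View pics/w5.png

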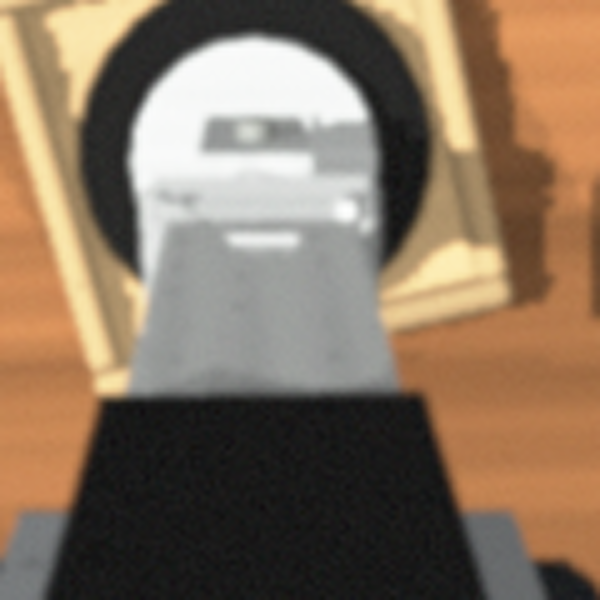

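```bash
python3 - <<'E'
from h import *
import pickle
np.set_printoptions(precision=4,suppress=True)
s,M,im=pickle.load(open('w4.pkl','rb'));R=s['orientation'];p=s['tool_pos']
g=lambda x,y,z:at('scene',329+(x-400)/5.714,95+y/5.714,z)
L,B,Rr=g(567,243,.131),g(612,268,.131),g(658,245,.131)
print('scene foot ctr',(L+Rr)/2,L,B,Rr)
t=[g(571,318,.08),g(631,317,.08)];print('stub top L,R corners mid',np.mean(t,0),'nose',g(603,310,.085))
from scipy.optimize import least_squares
ob=np.array([[102,396],[422,396],[165,222],[360,222],[263,239]])/5.+[230,150]-.4
pts=np.array([[18,18,105],[18,-18,105],[16,16,15],[16,-16,15],[16,0,25]])/1000.
H=lambda q,dx,dy,dz:p+R@np.array([q[0]+dx,-q[1]+dy,.1215-q[2]+dz])
r=least_squares(lambda d:(np.array([proj('wrist',H(q,*d),M)[0] for q in pts])-ob).ravel(),[0,0,0],x_scale=.001)
print('handle offset in tool',r.x,r.fun.reshape(-1,2))
E
```

```text
scene foot ctr [0.5213 0.3785 0.131 ] [0.5032 0.3589 0.131 ] [0.5369 0.359  0.131 ] [0.5394 0.3981 0.131 ]
stub top L,R corners mid [0.5233 0.3776 0.08  ] nose [0.5232 0.3785 0.085 ]
handle offset in tool [-0.0026  0.0007  0.0012] [[-0.3771 -0.0947]
 [ 0.3151 -0.1865]
 [ 0.561   0.3436]
 [-0.4208  0.2901]
 [-0.0448 -0.1995]]
```

Wrist and scene both put the handle about 2–3.5 mm toward −x of the stub. I'll correct by +2.7 mm and start down, watching force.

```bash
python3 -m creep '[[0.0027,-0.0004,0.012,0,0,0],[0.0027,-0.0004,0.025,0,0,0],[0.0027,-0.0004,0.036,0,0,0],[0.0027,-0.0004,0.043,0,0,0],[0.0027,-0.0004,0.047,0,0,0],[0.0027,-0.0004,0.051,0,0,0],[0.0027,-0.0004,0.055,0,0,0],[0.0027,-0.0004,0.059,0,0,0],[0.0027,-0.0004,0.06,0,0,0],[0.0027,-0.0004,0.06,0,0,0]]'
```

```text
t: 9.03
tool_pos: [0.5248, 0.3774, 0.1935]
orientation: [[0.999, -0.036, -0.0], [-0.036, -0.999, -0.0], [-0.0, 0.0, -1.0]]
wrist_force: [0.3, 0.3, -1.7]
finger_gap: 0.0354
```

The foot is over the stub with negligible force. Continuing down past the button.

```bash
python3 -m creep '[[0,0,0.004,0,0,0],[0,0,0.008,0,0,0],[0,0,0.012,0,0,0],[0,0,0.016,0,0,0],[0,0,0.02,0,0,0],[0,0,0.02,0,0,0]]'; python3 -m creep '[[0,0,0.004,0,0,0],[0,0,0.008,0,0,0],[0,0,0.012,0,0,0],[0,0,0.015,0,0,0],[0,0,0.018,0,0,0],[0,0,0.018,0,0,0]]'
```

```text
t: 9.53
tool_pos: [0.525, 0.3775, 0.1729]
orientation: [[0.999, -0.036, -0.0], [-0.036, -0.999, -0.0], [-0.0, 0.0, -1.0]]
wrist_force: [1.1, 0.4, -2.7]
finger_gap: 0.0354
t: 10.03
tool_pos: [0.5249, 0.3775, 0.1548]
orientation: [[0.999, -0.036, -0.0], [-0.036, -0.999, -0.0], [-0.0, 0.0, -1.0]]
wrist_force: [1.8, -0.1, -3.5]
finger_gap: 0.0352
```

```bash
python3 -m creep '[[0,0,0.001,0,0,0],[0,0,0.002,0,0,0],[0,0,0.003,0,0,0],[0,0,0.004,0,0,0],[0,0,0.0045,0,0,0],[0,0,0.0045,0,0,0],[0,0,0.0045,0,0,0]]'
```

```text
t: 10.62
tool_pos: [0.5248, 0.3775, 0.1515]
orientation: [[0.999, -0.036, 0.0], [-0.036, -0.999, 0.0], [0.0, -0.0, -1.0]]
wrist_force: [-1.5, -0.2, 2.6]
finger_gap: 0.0352
```

```bash
python3 -m creep '[[0,0,0.001,0,0,0],[0,0,0.002,0,0,0],[0,0,0.0025,0,0,0],[0,0,0.0025,0,0,0]]'; python3 - <<'E'
from h import *
im=snap('wrist');M=bot.camera_model('wrist')
u,v=proj('wrist',[.54,.377,.06],M)[0].astype(int);print(u,v)
A=cv2.resize(im[v-45:v+45,u-55:u+55,::-1],(660,540),interpolation=cv2.INTER_CUBIC);cv2.imwrite('pics/w6.png',A)
E
```

```text
t: 10.95
tool_pos: [0.5252, 0.3774, 0.1514]
orientation: [[0.999, -0.035, 0.002], [-0.035, -0.999, 0.001], [0.002, -0.001, -1.0]]
wrist_force: [-3.9, -0.9, 11.8]
finger_gap: 0.0356
281 197
```

View pics/w6.png

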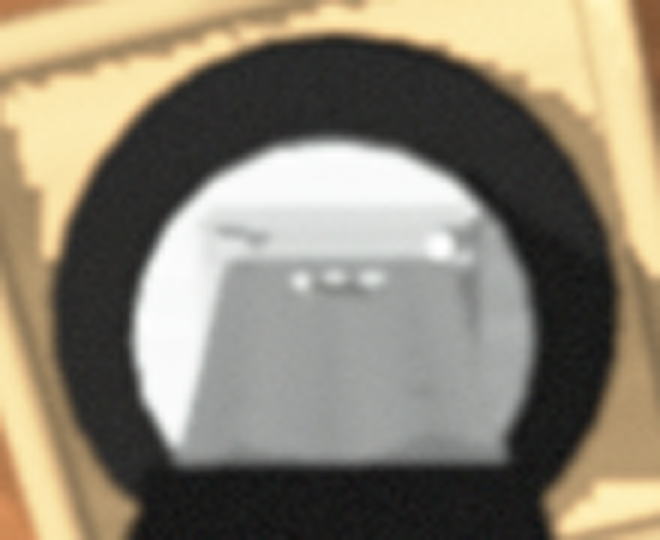

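Foot on the hub, and the button shows inside the hole at (337,283). Lifting; the weight should show whether it locked.

```bash
python3 -m creep '[[0,0,-0.003,0,0,0],[0,0,-0.006,0,0,0],[0,0,-0.012,0,0,0],[0,0,-0.025,0,0,0],[0,0,-0.045,0,0,0],[0,0,-0.07,0,0,0],[0,0,-0.095,0,0,0],[0,0,-0.11,0,0,0],[0,0,-0.12,0,0,0],[0,0,-0.12,0,0,0],[0,0,-0.12,0,0,0],[0,0,-0.12,0,0,0]]'
```

```text
t: 12.0
tool_pos: [0.5243, 0.3771, 0.2664]
orientation: [[0.999, -0.036, -0.003], [-0.036, -0.999, -0.002], [-0.003, 0.002, -1.0]]
wrist_force: [0.9, 0.1, -6.3]
finger_gap: 0.0353
```

−6.3 N: the head came along, so it is locked. Carrying to above the pane.

```bash
python3 -m creep '[[0,0.008,0,0,0,0],[0.001,0.025,0,0,0,0],[0.002,0.05,0,0,0,0],[0.003,0.08,0,0,0,0],[0.004,0.112,0,0,0,0],[0.006,0.147,0,0,0,0],[0.007,0.182,0,0,0,0],[0.009,0.217,0,0,0,0],[0.01,0.252,0,0,0,0],[0.011,0.287,0,0,0,0],[0.013,0.322,0,0,0,0],[0.014,0.357,0,0,0,0],[0.015,0.392,0,0,0,0],[0.017,0.427,0,0,0,0],[0.018,0.462,0,0,0,0],[0.019,0.495,0,0,0,0],[0.02,0.525,0,0,0,0],[0.021,0.55,0,0,0,0],[0.022,0.57,0,0,0,0],[0.022,0.58,0,0,0,0]]'; python3 -m creep '[[0.001,0.01,0,0,0,0],[0.002,0.025,0,0,0,0],[0.003,0.04,0,0,0,0],[0.003,0.047,0,0,0,0],[0.003,0.05,0,0,0,0],[0.003,0.05,0,0,0,0],[0.003,0.05,0,0,0,0]]'
python3 - <<'E'
from h import *
snap('scene','s7');s=bot.get_state();M=bot.camera_model('wrist');im=snap('wrist')
import pickle;pickle.dump((s,M,im),open('w7.pkl','wb'))
t=snap('top')
cv2.imwrite('pics/w7.png',np.hstack([im[:,:,::-1],cv2.resize(t[150:270,290:390,::-1],(350,420))])[:, :])
import cv2 as c; a=c.imread('pics/w7.png'); cv2.imwrite('pics/w7.png',cv2.resize(a,(800,369)))
E
```

```text
t: 13.67
tool_pos: [0.5247, -0.2057, 0.2677]
orientation: [[0.999, -0.038, -0.002], [-0.038, -0.999, -0.001], [-0.002, 0.001, -1.0]]
wrist_force: [-0.1, -0.9, -5.4]
finger_gap: 0.0355
t: 14.25
tool_pos: [0.5272, -0.2523, 0.2685]
orientation: [[0.999, -0.036, -0.0], [-0.036, -0.999, 0.001], [-0.0, -0.001, -1.0]]
wrist_force: [-0.2, 0.4, -6.2]
finger_gap: 0.035
```

View pics/w7.png

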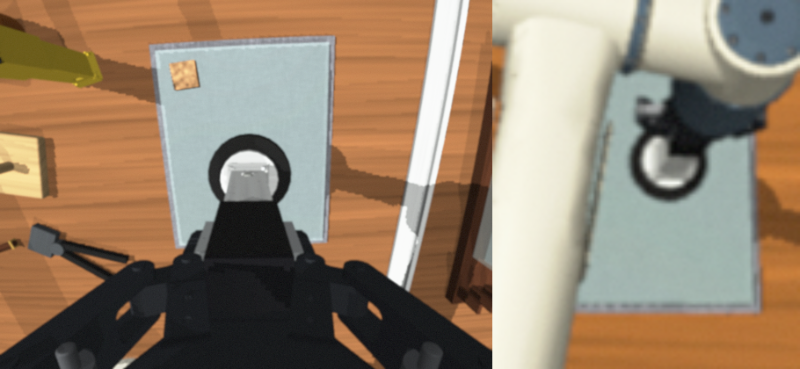

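The wrist picture shows the mat's corners at about (151,45), (336,37), (326,242), (177,248), so the head is near the middle. Computing the correction.

```bash
python3 - <<'E'
from h import *
import pickle
np.set_printoptions(precision=4,suppress=True)
s,M,im=pickle.load(open('w7.pkl','rb'))
C=[at('wrist',u/.879,v/.879,.004,M) for u,v in[(151,45),(336,37),(326,242),(177,248)]]
print(C,np.mean(C,0));
for a,b in((0,1),(1,2),(2,3),(3,0)):print(np.linalg.norm(C[a]-C[b]))
d=(C[0]-C[2]),(C[1]-C[3])
A=np.array([d[0][:2],-d[1][:2]]).T;t=np.linalg.solve(A,(C[3]-C[2])[:2]);print('diag X',C[2]+t[0]*d[0])
# pad in this view: ellipse centre (249,173), pad z≈ tool-.1215-.022
z=s['tool_pos'][2]-.1215-.022+.014-.001;print('pad',at('wrist',249/.879,174/.879,z,M),'hub',at('wrist',248.5/.879,176/.879,z+.008,M),s['tool_pos'])
g=cv2.cvtColor(im,cv2.COLOR_RGB2GRAY)
E
```

```text
[array([ 0.689 , -0.1227,  0.004 ]), array([ 0.6897, -0.3808,  0.004 ]), array([ 0.3736, -0.38  ,  0.004 ]), array([ 0.3715, -0.1246,  0.004 ])] [ 0.531  -0.2521  0.004 ]
0.2581130591859731
0.31608413576711564
0.25538075388761594
0.3175633810361896
diag X [ 0.5301 -0.2524  0.004 ]
pad [ 0.5317 -0.254   0.1382] hub [ 0.5316 -0.2535  0.1462] [ 0.5273 -0.2522  0.2687]
```

```bash
python3 -m creep '[[0.001,0,0.008,0,0,0],[0.002,0,0.022,0,0,0],[0.002,0,0.04,0,0,0],[0.002,0,0.06,0,0,0],[0.002,0,0.078,0,0,0],[0.002,0,0.09,0,0,0],[0.002,0,0.098,0,0,0],[0.002,0,0.102,0,0,0],[0.002,0,0.104,0,0,0],[0.002,0,0.104,0,0,0],[0.002,0,0.104,0,0,0]]'; python3 -m creep '[[0,0,0.001,0,0,0],[0,0,0.002,0,0,0],[0,0,0.003,0,0,0],[0,0,0.004,0,0,0],[0,0,0.005,0,0,0],[0,0,0.006,0,0,0],[0,0,0.007,0,0,0],[0,0,0.0075,0,0,0],[0,0,0.0075,0,0,0]]'
```

```text
t: 15.32
tool_pos: [0.5298, -0.2533, 0.1656]
orientation: [[0.999, -0.036, 0.002], [-0.036, -0.999, -0.001], [0.002, 0.001, -1.0]]
wrist_force: [-0.5, 0.4, -4.6]
finger_gap: 0.0353
t: 16.07
tool_pos: [0.5293, -0.2532, 0.1574]
orientation: [[0.999, -0.036, 0.0], [-0.036, -0.999, -0.0], [0.0, 0.0, -1.0]]
wrist_force: [0.9, 1.2, -3.4]
finger_gap: 0.0352
```

Pad weight is off (−3.4 N). I'll let the handle down onto the hub.

```bash
python3 -m creep '[[0,0,0.0005,0,0,0],[0,0,0.001,0,0,0],[0,0,0.0015,0,0,0],[0,0,0.002,0,0,0],[0,0,0.002,0,0,0],[0,0,0.002,0,0,0]]'; python3 - <<'E'
from h import *
s=bot.get_state();M=bot.camera_model('wrist');im=snap('wrist')
# predicted pad outline and pane outline overlay
a=im[:,:,::-1].copy()
th=np.linspace(0,6.28,60)
for cx,col in((s['tool_pos'][0]-.0025,(0,0,255)),):
    P=np.c_[cx+.045*np.cos(th),s['tool_pos'][1]+.045*np.sin(th),0*th+.026]
    for u,v in proj('wrist',P,M):cv2.circle(a,(int(round(u)),int(round(v))),0,col,-1)
cv2.imwrite('pics/w8.png',cv2.resize(a,(800,600),interpolation=cv2.INTER_CUBIC))
E
```

```text
t: 16.57
tool_pos: [0.5294, -0.2533, 0.1556]
orientation: [[0.999, -0.036, 0.001], [-0.036, -0.999, -0.0], [0.001, 0.0, -1.0]]
wrist_force: [-0.9, 0.1, 0.6]
finger_gap: 0.0355
```

View pics/w8.png

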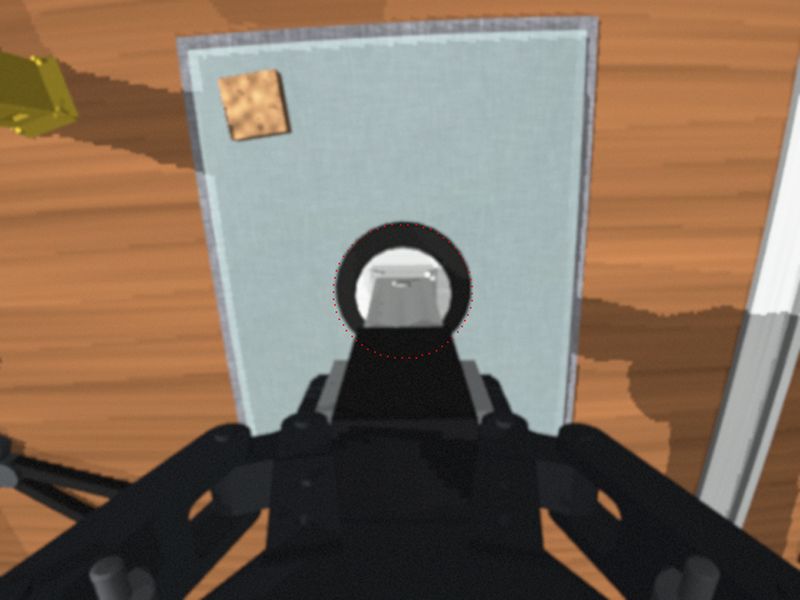

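The pad matches its predicted outline, within about 3 mm of pane centre, and the button is still in the hole. Releasing and rising straight up.

```bash
python3 -m creep '[[0,0,0,0,0,0],[0,0,0,0,0,0],[0,0,0,0,0,0],[0,0,0,0,0,0],[0,0,0,0,0,0],[0,0,0,0,0,0],[0,0,0,0,0,0],[0,0,0,0,0,0]]' 0; python3 -m creep '[[0,0,-0.005,0,0,0],[0,0,-0.015,0,0,0],[0,0,-0.03,0,0,0],[0,0,-0.05,0,0,0],[0,0,-0.075,0,0,0],[0,0,-0.1,0,0,0],[0,0,-0.125,0,0,0],[0,0,-0.14,0,0,0],[0,0,-0.145,0,0,0],[0,0,-0.145,0,0,0],[0,0,-0.145,0,0,0]]'; python3 - <<'E'
from h import *
a=snap('wrist')[:,:,::-1];b=snap('scene')[:,:,::-1]
cv2.imwrite('pics/w9.png',cv2.resize(np.hstack([a,b]),(800,300),interpolation=cv2.INTER_AREA))
E
```

```text
t: 17.28
tool_pos: [0.5293, -0.2531, 0.1552]
orientation: [[0.999, -0.036, 0.0], [-0.036, -0.999, -0.0], [0.0, 0.0, -1.0]]
wrist_force: [-0.2, 0.2, 0.7]
finger_gap: 0.0853
t: 18.2
tool_pos: [0.5291, -0.2528, 0.2996]
orientation: [[0.999, -0.036, -0.001], [-0.036, -0.999, 0.001], [-0.001, -0.001, -1.0]]
wrist_force: [0.2, 0.5, -0.4]
finger_gap: 0.0855
```

View pics/w9.png

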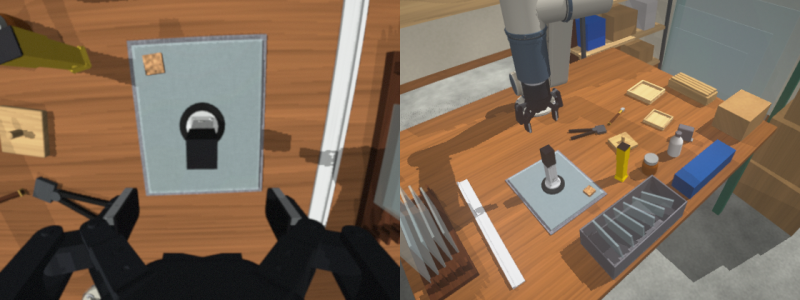

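The lifter stands upright mid-pane, the gripper is clear, and the bystanders are in place.

```bash
python3 -c "
from plant import bot
print(bot.close_job())"
```

```text
the job is handed in; nothing more can be done
None
```

The lifter is assembled and standing upright near the middle of the glass pane, with the gripper open and clear. I handed the job in after about 18 s of robot time.

- **Assembly:** I turned the handle so its hole faced the button and slid it onto the stub until the foot rested on the hub, at about 12 N. The wrist picture showed the button in the hole. On lifting, the force was −6.3 N, against −2.9 N for the handle alone, so the head came up with the handle.
- **Placing:** I set the lifter down with about 0.6 N on the wrist and let go. By measurement the pad is within about 3 mm of the pane's middle.
- **Final pictures:** They show the lifter upright. The cork, yellow look-alike, pliers and the other things visible look to be where they were.

Two readings disagreed:
- **Handle position:** Before insertion the two cameras differed by 1–2 mm on where the handle hung. I corrected by 2.7 mm, and it went on with little force.
- **Pad position:** A rough reading of the hanging pad was about 7 mm off from the expected spot. The overlay of the pad's predicted outline after setting down supported the expected spot.

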